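# Fill the pocket tray with mini pumpkins

## Robot

A 7-joint arm with a two-finger parallel gripper is mounted at the origin on the work surface. World frame = base frame: x ahead of the robot, y to its left, z up, the work surface at z = 0. Lengths are in m, angles in rad, forces in N, time in s.
With the tool pointing down it reaches from about 0.425 to 0.95 m from the base axis. Payload 4.7 kg.
Tool frame: the origin (TCP) lies on the centre line of the jaws, within the pads' length; the fingertips stand robot.nose_length ahead of it and the grasp point (between the pads) lies 8 mm behind it (robot.nose_length is the distance from the TCP to the fingertips, in m); z points along the fingers, y is the line along which they close (so a half turn about z gives the same grasp; the last joint's range is limited). The gripper opens to 85 mm and grips with 20 to 120 N. Pads are 22 mm wide; open, the fingers measure 114 mm over their backs; the gripper's body (76 mm by 85 mm) begins 54 mm behind the grasp point. The pads swing forward as they close: fully open they stand 13 mm farther back than shut.
Start: joints at [1.24, 0.469, -0.049, 1.532, 0.024, 1.141, -0.082], TCP at [0.201, -0.644, 0.22] pointing down, gripper open.
Joint ranges: [-2.59, 2.59], [-0.33, 1.99], [-1.39, 1.29], [0.1, 2.45], [-1.04, 4.18], [0.21, 1.99], [-2.66, 2.66]. Speed limits (rad/s): [2.57, 2.57, 3.14, 3.14, 3.14, 3.14, 3.14].

## Interface

Orientations are given as [roll, pitch, yaw] about the fixed x, y, z axes, in that order (R = Rz(yaw) Ry(pitch) Rx(roll)).
In Python, from plant import robot gives the robot as it stands. Calls block until the motion is done:
- robot.goto(position, orientation): joint-space move of the TCP to a pose.
- robot.move_straight(position, vel=0.15, attitude=None, contact_N=None): straight line of the TCP; attitude=None keeps the orientation; vel is the mean speed in m/s. With contact_N (N) it stops when the force on the tool has changed by that much, and returns True; else False.
- robot.move_joints(angles): joint-space move.
- robot.grip(opening, strength=None): opening from 0.0 (shut) to 1.0 (fully open); strength is the grip in N (None keeps the last); returns when the fingers have stopped.
- robot.sleep(seconds).
- robot.inverse_kinematics(position, orientation): joint angles nearest the present ones, or None.
- robot.sense(): the state.
- robot.grab_frame(name): name is "side" or "top" or "wrist"; returns a dict with "image" (384x512x3 uint8, red, green, blue), "range_z" (384x512 float32, m along the optical axis (not along the pixel's ray), 0 where there is no reading), "fx", "fy", "cx", "cy" (pixels), "R" (3x3) and "t" (3): a world point X has camera coordinates R X + t. Camera axes: x right, y down, z forward; pixel columns grow to the right and rows downward; lengths in m; the calibration is good to about 2 mm. The wrist camera is an equidistant fisheye: a pixel r from the principal point sees the ray r / f radians off the axis. A picture is of the moment at which its call begins.
A pose or a line that the arm cannot do raises robot.IKError and nothing moves.
- robot.close_job(): hands the job in; it is judged then, once.
The state is a dict: "t": time; "joint_pos": joint angles; "joint_velocities": joint speeds; "effort": joint torques, N m; "tcp_pos": TCP position; "tcp_rot": TCP orientation; "wrist_force": force on the tool from outside, world axes, zero at the start; "torque": the same for the moment, N m; "opening": opening from 0.0 (shut) to 1.0 (fully open); "gripper_force": force on a finger pad.
Only numpy, scipy, OpenCV 4.12 (cv2) and the standard library are available. Lean on these libraries where they do the work, as an engineer would, in place of code of your own. Each camera call takes 0.05 s, during which the arm holds its last target. There are 200 camera calls.

## Task

Two mini pumpkins are already packed in the black tray that is let into the plywood packing deck; fill its three empty pockets with the three loose mini pumpkins that stand on the deck, one to a pocket and sitting level on the bottom. They bruise easily, so slide each one across the deck until it drops into its pocket and do not lift them. Leave the packed pumpkins where they are, and do not shove the big pumpkin (it fits no pocket), the seed jar or the brush about.

Things in the scene. Friction and masses are not known exactly. Their poses are not given: they have to be found in the camera images.
- deck: fixed plywood packing deck, 380 (x) by 760 (y) mm, top 45 mm above the bench; origin: centre of its underside, x away from the robot at yaw 0. A black tray (x -50 to 175, y -195 to 195 mm) lies flush in it, with staggered pockets: three rear at x 112, y 128, 0, -128 mm, two front at x 8, y 64, -64 mm, 28 mm of web between. A pumpkin whose centre passes an open pocket's edge falls in
- rear_left (a point): centre of the floor of the rear left (+y) pocket of the tray: a round dished pocket 14 mm deep with sloping walls, 100 mm across at the mouth and 74 mm at its floor, which is 31 mm above the bench. Axes as the deck's
- rear_mid (a point): centre of the floor of the rear middle pocket of the tray: a round dished pocket 14 mm deep with sloping walls, 100 mm across at the mouth and 74 mm at its floor, which is 31 mm above the bench. Axes as the deck's
- rear_right (a point): centre of the floor of the rear right (-y) pocket of the tray: a round dished pocket 14 mm deep with sloping walls, 100 mm across at the mouth and 74 mm at its floor, which is 31 mm above the bench. Axes as the deck's
- front_left (a point): centre of the floor of the front left (+y) pocket of the tray: a round dished pocket 14 mm deep with sloping walls, 100 mm across at the mouth and 74 mm at its floor, which is 31 mm above the bench. Axes as the deck's
- front_right (a point): centre of the floor of the front right (-y) pocket of the tray: a round dished pocket 14 mm deep with sloping walls, 100 mm across at the mouth and 74 mm at its floor, which is 31 mm above the bench. Axes as the deck's
- pumpkin1: a loose mini pumpkin standing on the plywood, 84 mm across (widest 22 mm up), ribbed, round, flat underneath (58 mm across), 44 mm tall, 52 mm with its stalk stub, 110 to 225 g; too wide to grip. Origin: centre of its underside; z up
- pumpkin2: a loose mini pumpkin standing on the plywood, 84 mm across (widest 22 mm up), ribbed, round, flat underneath (58 mm across), 44 mm tall, 52 mm with its stalk stub, 110 to 225 g; too wide to grip. Origin: centre of its underside; z up
- pumpkin3: a loose mini pumpkin standing on the plywood, 84 mm across (widest 22 mm up), ribbed, round, flat underneath (58 mm across), 44 mm tall, 52 mm with its stalk stub, 110 to 225 g; too wide to grip. Origin: centre of its underside; z up
- packed1: a mini pumpkin packed already in one of the three rear pockets, 84 mm across (widest 22 mm up), ribbed, round, flat underneath (58 mm across), 44 mm tall, 52 mm with its stalk stub, 110 to 225 g; too wide to grip. Origin: centre of its underside; z up. Leave it
- packed2: a mini pumpkin packed already in one of the three rear pockets, 84 mm across (widest 22 mm up), ribbed, round, flat underneath (58 mm across), 44 mm tall, 52 mm with its stalk stub, 110 to 225 g; too wide to grip. Origin: centre of its underside; z up. Leave it
- big_pumpkin: a pumpkin of the same shape but 110 mm across, 58 mm tall (68 mm with its stalk), standing on the plywood; too big for any pocket. Origin: centre of its underside. Leave it
- seed_jar: squat glass jar of seed with a brass lid, 74 mm across and 68 mm tall, standing on the plywood beside the tray. Origin: centre of its underside. Leave it
- brush: wooden bench brush lying on its bristles beside the tray, about 171 mm long, 42 mm wide and 52 mm tall: the head spans x from -36 to 76 mm in its own frame and the 20 mm thick handle x from -95 to -36 mm. Origin: on the plywood under its middle. Leave it
There are look-alikes about, which are no part of the job. What is shaped like the pumpkin3 but pink or purple is not meant.

How it is judged:
By the outcome, as a careful person would: the job done as asked, in the order asked, and still so for the second after the job is handed in, with the robot touching nothing.
It also fails if it takes over 61 s, if anything falls off the work surface, if the arm or the gripper's body presses on something with over 40 N, if the wrist force passes 120 N, or if a joint passes its speed limit or range.

## Working session

There is one attempt and no reset: what is moved stays moved. The work goes in short steps, each a Python script; the robot and the scene stay as the last script left them, time stands still between calls to the robot, and variables do not carry over. Pictures are saved under pics/ and viewed, at most 10 in all, crops included, and the job is handed in when it is done.

```bash
mkdir -p pics
python3 - <<'E'
from plant import robot
import cv2,numpy as np,pickle
d={}
for n in("top","side"):
    f=robot.grab_frame(n);d[n]=f
    cv2.imwrite(f"pics/{n}0.png",cv2.cvtColor(f["image"],cv2.COLOR_RGB2BGR))
    print(n,f["fx"],f["cx"],f["cy"],np.round(f["R"],3).tolist(),np.round(f["t"],3))
pickle.dump(d,open("f0.pkl","wb"))
s=robot.sense();print(s["t"],s["tcp_pos"],s["tcp_rot"],robot.nose_length,s["opening"])
E
```

```text
top 432.6916239215206 257.2810526361749 190.60233594296182 [[-0.006, -1.0, -0.003], [-0.978, 0.007, -0.21], [0.21, 0.002, -0.978]] [-0.038  0.488  1.192]
side 374.12797064036056 259.26927133382407 200.21155527295494 [[0.992, -0.123, -0.001], [-0.065, -0.51, -0.858], [0.105, 0.851, -0.514]] [-0.513  0.062  0.994]
0.1 [ 0.20047745 -0.64398384  0.21935024] [-3.13982643e+00  4.56235252e-05  3.01778361e-01] 0.011 1.0013704102311898
```

View pics/top0.png

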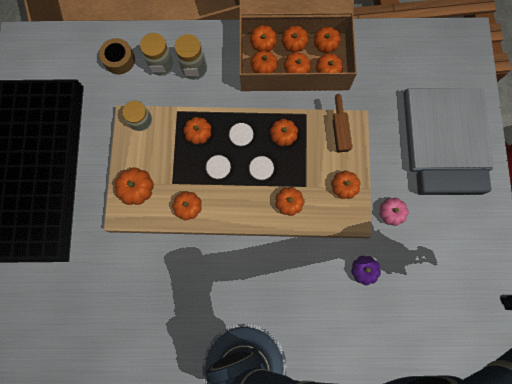

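View pics/side0.png

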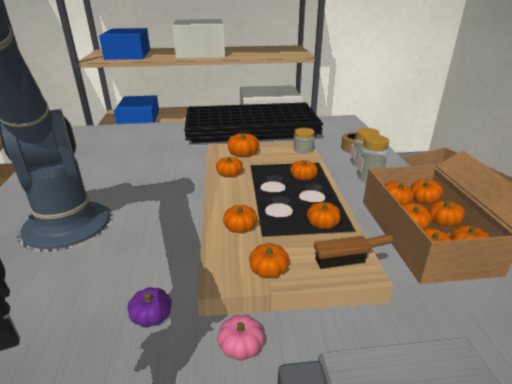

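Top view: the loose orange minis are at (187,205), (290,201) and (346,184). The empty pockets are at (241,134), (218,167) and (262,168). What could be mistaken for them:
- big pumpkin (133,186)
- packed pumpkins (198,130) and (285,132)
- pink (394,211) and purple (366,270) look-alikes
- crate pumpkins around (295,50)

The jar is at (135,113) and the brush at (342,128). The side view shows the same layout.

```bash
cat > h.py <<'E'
import numpy as np,cv2
from scipy.optimize import least_squares
def cloud(f):
    z=f["range_z"];v,u=np.indices(z.shape)
    c=np.stack([(u-f["cx"])/f["fx"]*z,(v-f["cy"])/f["fy"]*z,z],-1)
    P=(c-f["t"])@f["R"]; P[z==0]=np.nan
    return P
def blobs(mask,P,amin=60):
    n,l,s,c=cv2.connectedComponentsWithStats(mask.astype(np.uint8))
    return [(P[l==i],c[i],s[i,4]) for i in range(1,n) if s[i,4]>=amin]
def orange(im):
    h=cv2.cvtColor(im,cv2.COLOR_RGB2HSV);return (h[...,0]<14)&(h[...,1]>190)&(h[...,2]>70)
def circ(p,r):   # fit vertical-axis centre: upper surface as oblate spheroid of radius r; use robust extent+fit
    p=p[~np.isnan(p).any(1)]
    zt=np.percentile(p[:,2],97); c0=np.median(p[:,:2],0)
    g=lambda q:((p[:,0]-q[0])**2+(p[:,1]-q[1])**2)/r**2+((p[:,2]-q[2])/(r*.524))**2-1
    q=least_squares(g,[*c0,zt-.022],loss="soft_l1",f_scale=.1).x
    return q,zt
E
python3 - <<'E'
from h import *
import pickle
d=pickle.load(open("f0.pkl","rb"))
for n,f in d.items():
    P=cloud(f);print(n)
    for p,c,a in blobs(orange(f["image"]),P):
        q,zt=circ(p,.042); print(" orange",np.round(c),a,np.round(q,3),"ztop",round(zt,3))
    im=f["image"].astype(int)
    w=(im.min(-1)>180)&(P[...,0]>.3)&(P[...,0]<.9)&(abs(P[...,1])<.35)&(P[...,2]>.0)&(P[...,2]<.1)
    for p,c,a in blobs(w,P,40): print(" white",np.round(c),a,np.round(np.nanmean(p,0),4),np.round(np.ptp(p,axis=0),3))
    if n=="top":
        m=(abs(P[...,2]-.045)<.008)&(P[...,0]>.3)&(P[...,0]<.95)&(abs(P[...,1])<.5)
        m=cv2.morphologyEx(m.astype(np.uint8),cv2.MORPH_OPEN,np.ones((5,5)))
        p=P[m>0];print(" deck z",np.median(p[:,2]),cv2.minAreaRect((p[:,:2]*1000).astype(np.float32)))
        h=P[...,2]; print("bench",np.nanmedian(h[280:300,60:140]))
        for u,v in((135,104),(342,135)): print("jar/brush",P[v,u])
big=d["top"]["image"][90:245,95:385];cv2.imwrite("pics/crop.png",cv2.resize(big[...,::-1],None,fx=2.7,fy=2.7,interpolation=2))
E
```

```text
top
 orange [264.  49.] 972 [ 0.913 -0.063  0.089] ztop 0.096
 orange [296.  50.] 923 [ 0.915 -0.16   0.08 ] ztop 0.086
 orange [328.  50.] 874 [ 0.917 -0.26   0.072] ztop 0.078
 orange [197. 130.] 537 [0.673 0.135 0.056] ztop 0.078
 orange [284. 132.] 532 [ 0.665 -0.12   0.056] ztop 0.078
 orange [134. 186.] 998 [0.496 0.305 0.087] ztop 0.105
 orange [346. 185.] 545 [ 0.502 -0.293  0.07 ] ztop 0.092
 orange [289. 201.] 561 [ 0.455 -0.132  0.07 ] ztop 0.092
 orange [187. 205.] 571 [0.444 0.157 0.07 ] ztop 0.092
 deck z 0.044961176950504694 ((651.8526611328125, -10.07635498046875), (930.36572265625, 572.66943359375), 88.22955322265625)
bench -0.0008290692027800096
jar/brush [0.73003561 0.30596828 0.11370264]
jar/brush [ 0.64046863 -0.28450701  0.09161919]
side
 orange [234. 144.] 138 [0.479 0.312 0.075] ztop 0.101
 orange [251. 144.] 135 [0.515 0.304 0.077] ztop 0.1
 orange [230. 167.] 140 [0.445 0.159 0.067] ztop 0.087
 orange [305. 172.] 181 [0.672 0.136 0.052] ztop 0.073
 orange [430. 206.] 1039 [ 0.928 -0.135  0.07 ] ztop 0.088
 orange [324. 216.] 342 [ 0.664 -0.119  0.053] ztop 0.074
 orange [234. 221.] 189 [ 0.454 -0.13   0.068] ztop 0.088
 orange [250. 216.] 124 [ 0.453 -0.13   0.068] ztop 0.088
 orange [460. 233.] 145 [ 0.965 -0.262  0.052] ztop 0.073
 orange [269. 260.] 503 [ 0.5   -0.291  0.068] ztop 0.088
 white [272. 187.] 136 [0.5656 0.0794 0.03  ] [0.063 0.05  0.005]
 white [312. 196.] 163 [0.6684 0.0106 0.03  ] [0.063 0.054 0.006]
 white [279. 210.] 213 [ 0.5617 -0.051   0.0303] [0.063 0.055 0.006]
```

View pics/crop.png

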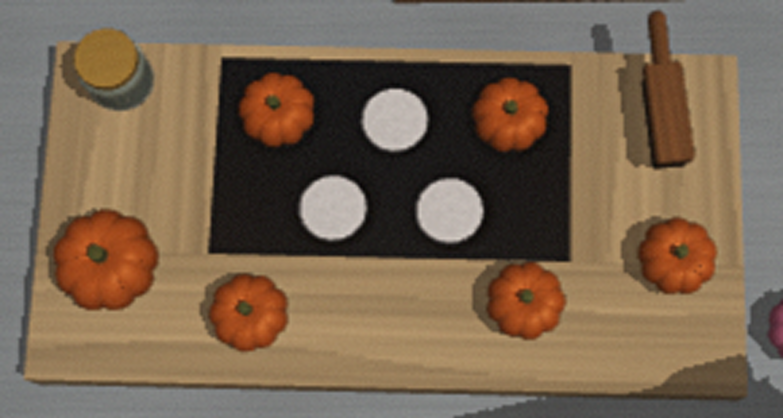

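All three chosen pumpkins agree between the two views: top 0.092 = 45+47 mm and reach 0.47–0.58 m. The crop confirms three small loose ones, with the big one at (105,258) in the crop. The plan is a half-open cradle of two fingers. Rear_mid goes first, along the web, because it would be blocked once the front pockets are filled.

```bash
cat >> h.py <<'E'
from plant import robot
D=.0447  # TCP to centre of cradled pumpkin
def see(name="top"):
    f=robot.grab_frame(name);P=cloud(f)
    return f,{tuple(np.round(c)):np.round([*circ(p,.042)[0][:2],np.nanpercentile(p[:,2],97)],4) for p,c,a in blobs(orange(f["image"]),P,250) if np.nanmedian(p[:,0])<.8}
def start(c,t,zh=.15,back=.017):
    c,t=np.array(c[:2]),np.array(t[:2]);u=(t-c)/np.linalg.norm(t-c);yaw=np.arctan2(u[1],u[0])
    s=c-u*(D+back);robot.goto([*s,zh],[np.pi,0,yaw]);return u,s
def finish(u,t,z,zh=.15):
    p=t-u*(D+.03);robot.move_straight([*p,z],vel=.15);robot.move_straight([*p,zh],vel=.25)
E
python3 - <<'E'
from h import *
import pickle
f=pickle.load(open("f0.pkl","rb"))["top"];P=cloud(f);im=f["image"].astype(int)
w=(im.min(-1)>140)&(np.ptp(im,axis=-1)<40)&(P[...,2]>.015)&(P[...,2]<.04)&(P[...,0]>.5)
for p,c,a in blobs(w,P,40): print(" white",np.round(c),a,np.round(np.nanmean(p,0),4),np.round(np.ptp(p,axis=0),3))
robot.grip(.59)
u,s=start((.4548,-.1315),(.495,.0115))
print("nose",robot.nose_length,robot.sense()["opening"])
robot.move_straight([*s,.075],vel=.15)
print(robot.move_straight([*s,.040],vel=.04,contact_N=4))
x=robot.sense();print(x["t"],x["tcp_pos"],x["wrist_force"])
E
```

```text
white [241. 134.] 407 [0.6676 0.0068 0.0322] [0.07  0.066 0.013]
 white [218. 167.] 421 [0.566  0.0745 0.0321] [0.069 0.066 0.016]
 white [261. 167.] 423 [ 0.5623 -0.0533  0.0322] [0.066 0.068 0.014]
nose 0.011 0.5860937452547557
False
4.0917 [ 0.43829528 -0.19091344  0.04014073] [ 0.02433132 -0.46624615 -0.19141702]
```

Run:
```python
from h import *
x=robot.sense();s=x["tcp_pos"]
print(robot.move_straight([s[0],s[1],.030],vel=.03,contact_N=4))
x=robot.sense();print(x["t"],x["tcp_pos"],x["wrist_force"])
f=robot.grab_frame("side");cv2.imwrite("pics/s1.png",cv2.resize(f["image"][150:310,170:380,::-1],None,fx=3.5,fy=3.5,interpolation=2))
```

```text
True
4.4417 [ 0.43854359 -0.19107322  0.03098084] [-1.14212468 -0.16553051  5.14521039]
```

View pics/s1.png

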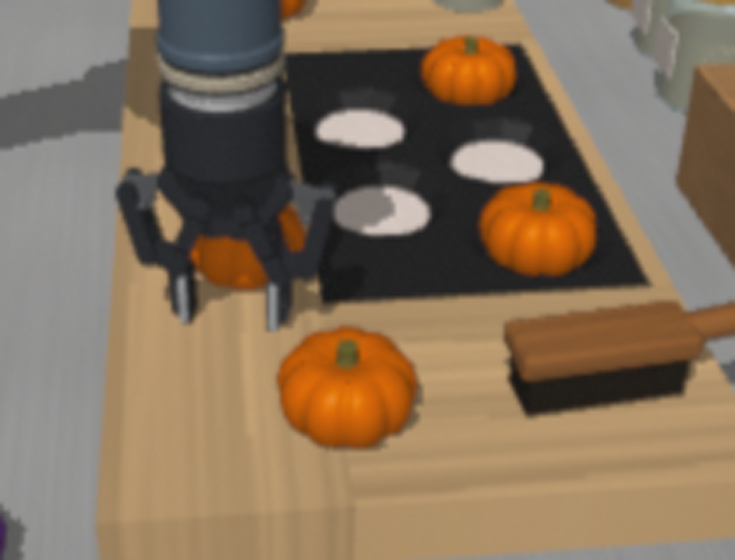

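The crop shows both tips resting on the plywood, at about (180,320) and (270,325), a little short of pumpkin 2. The contact height is therefore TCP z≈0.031, and I'll push at 0.0385.

Run:
```python
from h import *
c=np.array([.4548,-.1315]);t=np.array([.495,.0115]);u=(t-c)/np.linalg.norm(t-c);Z=.0385
s=c-u*(D+.017)
robot.move_straight([*s,Z],vel=.1)
robot.move_straight([*(t-u*D),Z],vel=.09)
x=robot.sense();print(x["t"],x["tcp_pos"],x["wrist_force"])
finish(u,t,Z)
robot.goto([.45,-.14,.2],[np.pi,0,np.arctan2(u[1],u[0])])
f,b=see("top");print(b);f2,b2=see("side");print(b2);print(robot.sense()["t"])
cv2.imwrite("pics/t1.png",f["image"][:,:,::-1])
```

```text
6.7333 [ 0.48289578 -0.03189192  0.03850966] [-0.49625082  0.46593276 -0.41598196]
{(np.float64(197.0), np.float64(130.0)): array([0.6733, 0.1356, 0.078 ]), (np.float64(282.0), np.float64(131.0)): array([ 0.6651, -0.121 ,  0.0779]), (np.float64(134.0), np.float64(186.0)): array([0.4962, 0.3048, 0.1048]), (np.float64(348.0), np.float64(185.0)): array([ 0.5018, -0.293 ,  0.0925]), (np.float64(240.0), np.float64(187.0)): array([0.4963, 0.008 , 0.0923]), (np.float64(187.0), np.float64(205.0)): array([0.4443, 0.1579, 0.0915])}
{(np.float64(251.0), np.float64(190.0)): array([0.4958, 0.0096, 0.0875]), (np.float64(324.0), np.float64(216.0)): array([ 0.6636, -0.1193,  0.0736]), (np.float64(269.0), np.float64(261.0)): array([ 0.5002, -0.2905,  0.0884])}
8.2583
```

View pics/t1.png

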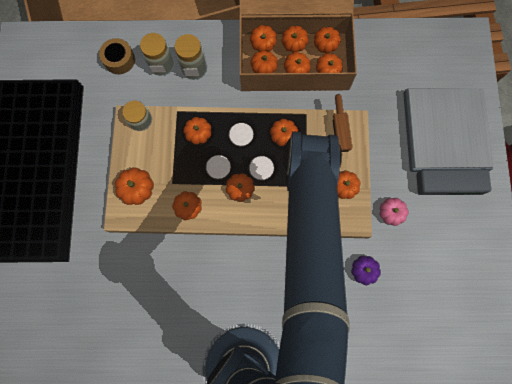

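Picture: pumpkin 2 is now at (240,187), in front of the web, and nothing else has moved. Next is leg 2, straight over the web into rear_mid.

```bash
sed -i 's/^D=.0447/D=.042/' h.py
python3 - <<'E'
from h import *
Z=.0385;c=np.array([.496,.011]);t=np.array([.6676,.0072])
u,s=start(c,t)
robot.move_straight([*s,Z],vel=.2)
robot.move_straight([*(t-u*D),Z],vel=.08)
x=robot.sense();print(x["t"],x["tcp_pos"],x["wrist_force"])
finish(u,t,Z)
A=np.array([.4443,.1579])
tA=np.array([.566,.0745]);u,s=start(A,tA)
f,b=see("top");print(list(b.values()));f2,b2=see("side");print(list(b2.values()));print(robot.sense()["t"])
cv2.imwrite("pics/s2.png",f2["image"][:,:,::-1])
E
```

```text
12.9417 [0.62542306 0.00812727 0.03854683] [-1.44726956 -1.03817174 -0.48912194]
[array([0.6731, 0.1355, 0.0778]), array([ 0.6651, -0.1211,  0.0782]), array([0.6616, 0.0067, 0.0785]), array([ 0.5022, -0.2929,  0.0921]), array([0.4447, 0.1574, 0.0918])]
[array([0.4985, 0.2976, 0.1006]), array([0.6609, 0.0465, 0.0729]), array([ 0.6639, -0.1194,  0.0738]), array([ 0.5003, -0.2903,  0.0884])]
15.125
```

View pics/s2.png

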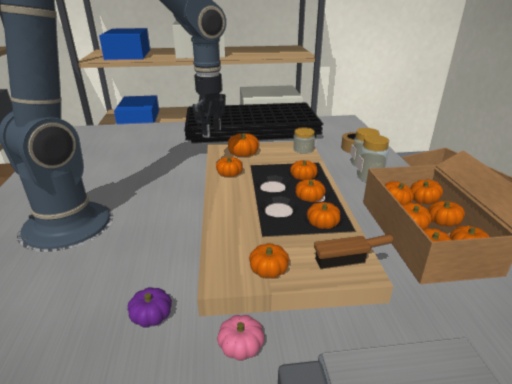

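Picture: pumpkin 2 sits down in rear_mid at (310,190), with the same top height as the packed pair. Next, pumpkin 1 goes to front_left and then pumpkin 3 to front_right.

Run:
```python
from h import *
Z=.0385;c=np.array([.4447,.1575]);t=np.array([.566,.0745])
u=(t-c)/np.linalg.norm(t-c);t=t+u*.003
u,s=start(c,t)
robot.move_straight([*s,Z],vel=.2)
robot.move_straight([*(t-u*D),Z],vel=.08)
x=robot.sense();print(x["t"],x["tcp_pos"],x["wrist_force"])
finish(u,t,Z,.2)
c=np.array([.5015,-.292]);tC=np.array([.5623,-.0533])
u,s=start(c,tC,.2,.025)
f,b=see("top");print(list(b.values()));f2,b2=see("side");print(list(b2.values()));print(robot.sense()["t"])
cv2.imwrite("pics/s3.png",f["image"][:,:,::-1])
```

```text
18.3167 [0.53358503 0.09678346 0.03850371] [-0.86959083 -0.47828113 -0.51671183]
[array([0.6729, 0.135 , 0.0782]), array([ 0.6652, -0.1205,  0.0781]), array([0.6617, 0.0065, 0.0785]), array([0.5579, 0.0796, 0.0795]), array([0.4966, 0.305 , 0.1049]), array([ 0.5015, -0.2929,  0.0926])]
[]
21.95
```

View pics/s3.png

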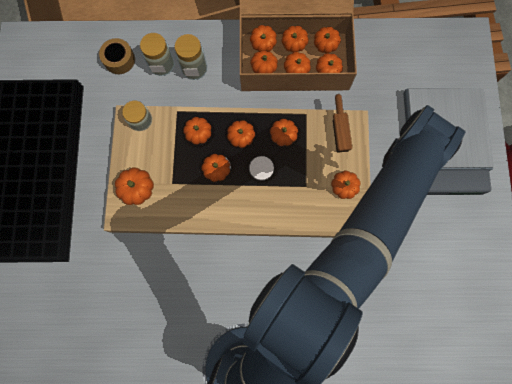

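Picture: pumpkin 1 is in front_left at (216,167), but it stopped about 9 mm short and stands 1 mm high. The fingers ride over the sunken waist, so the push has to go further. I'll push pumpkin 3 in with an allowance for that, then nudge pumpkin 1.

Run:
```python
from h import *
Z=.0385;c=np.array([.5015,-.292]);t=np.array([.5623,-.0533])
u=(t-c)/np.linalg.norm(t-c);t=t+u*.008;s=c-u*(D+.025)
robot.move_straight([*s,Z],vel=.2)
robot.move_straight([*(t-u*D),Z],vel=.1)
x=robot.sense();print(x["t"],x["tcp_pos"],x["wrist_force"])
finish(u,t,Z,.16)
c=np.array([.5579,.0796]);t=np.array([.566,.0745])+.001
u=np.array([.122,-.083]);u/=np.linalg.norm(u)
p=c-u*.060
robot.goto([*p,.16],[np.pi,0,np.arctan2(u[1],u[0])])
robot.move_straight([*p,.037],vel=.15)
e=np.array([.5336,.0968])+u*.009
robot.move_straight([*e,.037],vel=.05)
x=robot.sense();print(x["t"],x["tcp_pos"],x["wrist_force"])
robot.move_straight([*(e-u*.03),.037],vel=.12);robot.move_straight([*(e-u*.03),.2],vel=.25)
robot.goto([.42,.25,.3],[np.pi,0,0])
f,b=see("top");print(list(b.values()));f2,b2=see("side");print(list(b2.values()));print(robot.sense()["t"])
cv2.imwrite("pics/t4.png",f["image"][:,:,::-1]);cv2.imwrite("pics/s4.png",cv2.resize(f2["image"][120:300,190:410,::-1],None,fx=3,fy=3,interpolation=2))
```

```text
25.85 [ 0.55379652 -0.08657959  0.03848155] [ 0.03712917 -0.12287287 -0.34934784]
30.6583 [0.53895469 0.09263568 0.03645306] [-4.89371463  1.28393861  3.00335339]
[array([0.6729, 0.1359, 0.0784]), array([ 0.6658, -0.121 ,  0.078 ]), array([0.6618, 0.0066, 0.0785]), array([0.578 , 0.066 , 0.0816]), array([ 0.5613, -0.0634,  0.0794]), array([0.5124, 0.277 , 0.106 ])]
[array([0.4976, 0.2995, 0.1006]), array([0.6606, 0.0443, 0.0734]), array([0.576 , 0.0687, 0.0779]), array([ 0.5603, -0.0602,  0.0752]), array([ 0.6639, -0.1191,  0.0738])]
32.7667
```

View pics/s4.png

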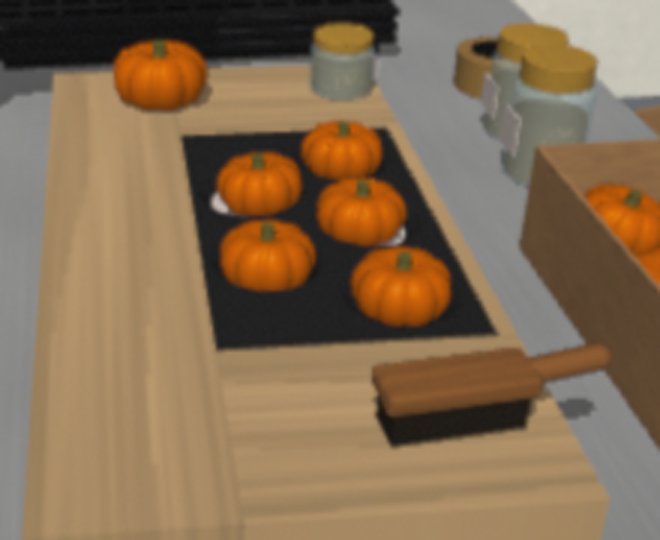

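Picture: all five are in the tray, but pumpkin 1 at (258,185) was pushed about 14 mm too far and has ridden up the far wall. Pumpkin 3 at (267,255) was dragged about 10 mm short as the cradle pulled back. I'll correct both with small nudges using the closed fingertips.

Run:
```python
from h import *
robot.grip(0.)
O=[np.pi,0,np.pi/2]
robot.goto([.5615,-.140,.13],O)
robot.move_straight([.5615,-.140,.075],vel=.2)
k=robot.move_straight([.5615,-.140,.025],vel=.05,contact_N=4)
zc=robot.sense()["tcp_pos"][2];Z=zc+.005;print(k,zc)
robot.move_straight([.5615,-.140,Z],vel=.05)
robot.move_straight([.5620,-.1065,Z],vel=.06)
print(robot.sense()["wrist_force"])
robot.move_straight([.5620,-.125,Z],vel=.06)
robot.move_straight([.5620,-.125,Z+.075],vel=.25)
p=[.574,.004]
robot.goto([*p,Z+.07],O)
robot.move_straight([*p,Z],vel=.2)
robot.move_straight([p[0],.0205,Z],vel=.05)
print(robot.sense()["wrist_force"])
robot.move_straight([p[0],.002,Z],vel=.06)
robot.move_straight([p[0],.002,Z+.1],vel=.25)
f2,b2=see("side")
robot.goto([.64,.07,Z+.1],[np.pi,0,0])
f,b=see("top");print(list(b.values()));print(list(b2.values()));print(robot.sense()["t"])
f2,b2=see("side");print(list(b2.values()))
```

```text
True 0.034097320719762264
[ 0.16782465 -0.48512055 -0.96276427]
[0.06594223 0.18227569 0.55761219]
[array([ 0.6653, -0.1209,  0.0783]), array([0.6623, 0.0064, 0.0784]), array([0.6736, 0.1359, 0.0773]), array([0.5741, 0.0733, 0.0779]), array([ 0.5616, -0.0548,  0.078 ])]
[array([0.4975, 0.2968, 0.1009]), array([0.6609, 0.0506, 0.0735]), array([ 0.5629, -0.0142,  0.0739])]
42.5583
[array([0.498 , 0.3001, 0.1008]), array([0.6614, 0.0471, 0.0733]), array([0.5547, 0.0036, 0.0737]), array([ 0.664 , -0.1193,  0.0735])]
```

Both now sit level with tops at 0.078. Pumpkin 1 is still about 8 mm toward +x, so I'll give it one gentle nudge in −x for margin and then check.

Run:
```python
from h import *
Z=.0395;y=.0715
robot.move_straight([.639,y,.10],vel=.2)
robot.move_straight([.639,y,Z],vel=.12,contact_N=6)
robot.move_straight([.6205,y,Z],vel=.05)
print(robot.sense()["wrist_force"],robot.sense()["tcp_pos"])
robot.move_straight([.634,y,Z],vel=.06)
robot.move_straight([.634,y,.16],vel=.25)
robot.goto([.45,-.20,.3],[np.pi,0,0])
f,b=see("top");print(list(b.values()));f2,b2=see("side");print(list(b2.values()));print(robot.sense()["t"])
cv2.imwrite("pics/t5.png",f["image"][:,:,::-1]);cv2.imwrite("pics/s5.png",cv2.resize(f2["image"][120:300,190:410,::-1],None,fx=3,fy=3,interpolation=2))
```

```text
[-0.68121471 -0.10575195  0.45214429] [0.62029394 0.07176274 0.03975527]
[array([0.6731, 0.1351, 0.0782]), array([ 0.6652, -0.1212,  0.0784]), array([0.6616, 0.0063, 0.0788]), array([0.5693, 0.0731, 0.0778]), array([ 0.5614, -0.0544,  0.0778]), array([0.4965, 0.3051, 0.105 ])]
[array([0.4985, 0.298 , 0.1003]), array([0.6602, 0.0467, 0.0734]), array([ 0.5611, -0.0102,  0.0737]), array([ 0.6637, -0.1192,  0.0736])]
46.5667
```

View pics/s5.png

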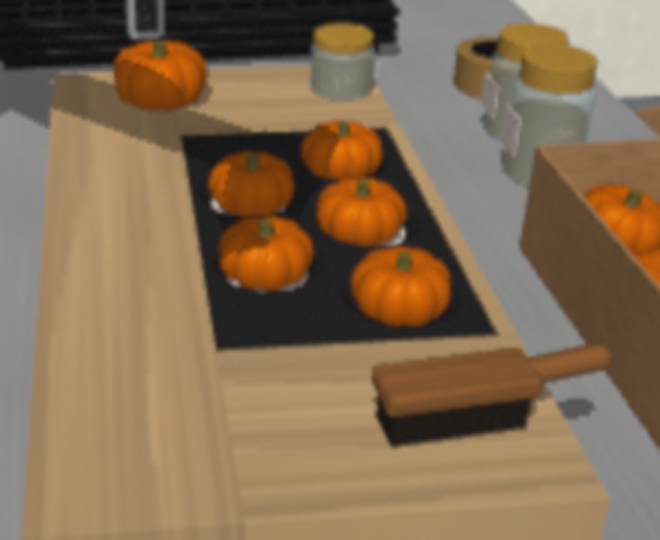

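The picture shows all five level in their pockets, with tops at 0.078 ± 0.0005. The loose ones are within 6 mm of pocket centre, the packed pair, big pumpkin, jar and brush are where they were, and the arm is clear.

```bash
python3 -c "
from plant import robot
print(robot.close_job())"
```

```text
the job is handed in; nothing more can be done
None
```

The job is handed in: all three loose mini pumpkins were slid, not lifted, into the empty pockets and sit level there, the packed pumpkins, big pumpkin, jar and brush did not move measurably or visibly, and the clock read about 47 s at the last check.

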